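# Open the ratchet clamp on a row of dessert cups

## Robot

A 6-joint arm with a two-finger parallel gripper is mounted at the origin on a cart in front of the work surface, level with it; the furniture and walls round the work are solid. World frame = base frame: x ahead of the robot, y to its left, z up, the work surface at z = 0. Lengths are in mm, angles in rad, forces in N, time in s.
With the tool pointing down it reaches from about 325 to 925 mm from the base axis. Payload 3.1 kg.
Tool frame: the origin (TCP) lies on the centre line of the jaws, within the pads' length; the fingertips stand 19 mm ahead of it and the grasp point (between the pads) is the TCP (robot.tip_extent is the distance from the TCP to the fingertips, in mm); z points along the fingers, y is the direction in which the jaws open and shut (so a half turn about z gives the same grasp; the last joint's range is limited). The gripper opens to 85 mm and grips with 20 to 120 N. Pads are 22 mm wide; open, the fingers measure 114 mm over their backs; the gripper's body (76 mm by 85 mm) begins 54 mm behind the grasp point. The pads swing forward as they close: fully open they stand 13 mm farther back than shut.
Start: joints at [1.022, 0.217, 1.613, -0, 1.311, -0.112], TCP at [264.385, 566.339, 212.3] pointing down, gripper open.
Joint ranges: [-2.75, 2.75], [-0.78, 2.1], [0.31, 2.55], [-1.13, 4.27], [0.13, 2.63], [-2.58, 2.58]. Speed limits (rad/s): [2.79, 2.79, 3.14, 3.14, 3.14, 3.14].

## Interface

Orientations are given as a rotation vector (axis times angle).
In Python, from plant import robot gives the robot as it stands.
- The arm moves only by the tool carry_out, never from a script. Its argument "plan" is a list of rows, each an object with "slide": the shift along the tool's x, y, z in m, a list of three; "delta_rot": the turn, a rotation vector about the tool's x, y, z in degrees, a list of three; "gripper": the finger opening in m, from 0 to 0.0854. A call has 1 to 10 rows; each row is the pose to reach, as a shift and turn from the pose measured when the call began, along the tool's axes at that moment; what a row does not reach only later rows make up. A row lasts 1/8 s, in which the tool goes at most 62.5 mm and 10.7 degrees, less where a joint would pass 70% of its speed; a pose out of reach is approached as far as the arm can. A call with a gripper value outside its range is refused whole. The fingers move at their own pace and stop on an object; "force" is the grip in N (left out, the last holds). Time passes only in rows, so rows that repeat a pose let the fingers close. It gives the time, the measured TCP pose, the force and the opening at its end, in the units of the state.
- robot.observe(): the state, without advancing time (a new reading comes with each control period).
- robot.grab_frame(name): name is "side" or "top"; returns the picture (480x640x3 uint8, red, green, blue); there is no depth.
- robot.camera_params(name): a dict with "camera_matrix" (3x3 intrinsics, pixels), "position" and "orientation" of the camera in the world. Camera axes: x right, y down, z forward; pixel columns grow to the right and rows downward; lengths in mm; the calibration is good to about 2 mm. A picture is of the moment at which its call begins. camera_params takes no time and is no camera call.
- robot.close_job(): hands the job in, once; it reports no verdict.
Trained networks look in the newest picture that a camera, given by its name, has taken for a name from the list of things; names that differ only in an ending like _2 or _b are one class to them, and where a whole thing is asked for, a point or a joint stands for the part that bears it (a point fixed in the world has none). Each returns a list of dicts, best first, with "p" (0 to 1); they miss things now and then, are a little off and sometimes report something else, mostly with a low value. They report only what shows in the picture. A call takes as long as a camera call.
- robot.look_for(camera, label): "position" ([x, y, z] in mm, in the coordinates of the camera as it stood for that picture, good to about 4 mm: the middle of the surface that is visible of it).
The state is a dict: "clock": time; "joint_positions": joint angles; "dq": joint speeds; "effort": joint torques, N m; "tcp_pos": TCP position; "tool_rot": TCP orientation; "force": force on the tool from outside, world axes, zero at the start; "ft_torque": the same for the moment, N m; "opening": opening from 0.0 (shut) to 1.0 (fully open).
Only numpy, scipy, OpenCV 4.12 (cv2) and the standard library are available. Lean on these libraries where they do the work, as an engineer would, in place of code of your own. Each camera call takes 0.05 s, during which the arm holds its last target.

## Task

Free the clamped row of dessert cups: press the clamp's release tab fully down (it stays down by itself), then push the sliding jaw back along its bar until it is fully open against the end post. Only press and push with the fingers: leave the three cups standing where they are, do not pick anything up, and do not disturb the other things on the worktop.

Things in the scene. Friction and masses are not known exactly. Their poses are not given: they have to be found in the camera images.
- cup_clamp: Clamp board fixed to the worktop, white, along y from +190 to -206 mm, 140 along x, 12 thick. Origin on the worktop; z up, x away from the robot, y left, along the bar. A toothed steel bar (16 mm wide, teeth up to z = 40) runs along y at x = -45. Fixed jaw (60 mm high) at the +y end, end post of the bar at the -y end. Three cups stand on the board at x = +15, between the jaws. The sliding jaw opens towards -y.
- jaw (a joint): How far the sliding jaw is pushed back along the bar (to -y of cup_clamp), m: 0 = closed on the cups (starts at 0 to 0.004), 0.090 = fully open against the end post. With the release up its pawl sits between teeth of the bar and the jaw has only a few mm of play; with the release down it slides against some 3 N of friction plus light damping, no spring, and stays where it is left.
- release (a joint): Tilt of the release lever on the jaw's carriage, rad: 0 = up, pawl engaged (starts at 0 to 0.03); 0.28 = fully down on its stop; the pawl is clear of the teeth above 0.23. Pressing the tab takes about 3 to 7 N. No spring: the lever stays where it is left, so it need not be held while the jaw is pushed.
- release_tab (a point): Centre of the top of the release tab, a dark ribbed steel plate 32 mm along the bar, 30 across, beside the bar, 50 mm above the worktop when up; moves with the jaw. It tips about a pivot 40 mm towards +y and 16 mm lower: fully pressed, this point is 12 mm lower and 3 mm further to -y. Free above; the nearest upright things are the jaw's arm (60 mm high) and the push block, 64 to 70 mm towards +y.
- push_face (a point): Middle of the top edge of the push block's face that looks to +y of cup_clamp, 93 mm above the worktop; moves with the jaw. The push block is the aluminium block upright on the carriage over the bar: 14 mm along the bar, 34 across, 43 to 93 mm above the worktop. Pushing this face to -y opens the jaw. Before it (+y) is free space over the bar; the cups beside end 55 mm above the worktop.
- row_cup_0: Filled cream-coloured dessert cup, 59 mm across, about 43 mm high, about 0.1 kg, loose, standing on the board between the jaws (number 1 of the row of three, counted from the fixed jaw). Origin: centre of its underside, z up. Must stay where it stands.
- row_cup_1: Filled cream-coloured dessert cup, 59 mm across, about 43 mm high, about 0.1 kg, loose, standing on the board between the jaws (number 2 of the row of three, counted from the fixed jaw). Origin: centre of its underside, z up. Must stay where it stands.
- row_cup_2: Filled cream-coloured dessert cup, 59 mm across, about 43 mm high, about 0.1 kg, loose, standing on the board between the jaws (number 3 of the row of three, counted from the fixed jaw). Origin: centre of its underside, z up. Must stay where it stands.
- kitchen_timer: White round kitchen timer, 68 mm across, 56 mm high, loose bystander on the left of the clamp. Origin: centre of its underside. Leave alone.
- ring_cutter: Steel ring cutter, 71 mm across, 36 mm high, loose bystander on the right of the clamp. Origin: centre of its underside. Leave alone.
- masking_tape: Roll of tan masking tape lying flat, 82 mm across, 24 mm high, loose bystander at the right front. Origin: centre of its underside. Leave alone.
- cup_sleeve: Stack of empty cream-coloured cups, 60 mm across, 86 mm high, loose bystander at the right back. Origin: centre of its underside. Leave alone.

How it is judged:
By the outcome, as a careful person would: the job done as asked, in the order asked, and still so for the second after the job is handed in, with the robot touching nothing.
It also fails if it takes over 38 s, if anything falls off the work surface, if the arm or the gripper's body presses on something with over 40 N, if the wrist force passes 120 N, or if a joint passes its speed limit or range.

## Working session

There is one attempt and no reset: what is moved stays moved. The work goes in short steps, Python scripts to look and compute and a tool call to move; the robot and the scene stay as the last step left them, time stands still between calls to the robot, and variables do not carry over. Pictures are saved under pics/ and viewed, and the job is handed in when it is done.

Besides the shell and the picture viewer there is one more tool, called after ">>>" in YAML: its name, and indented under it one key for each argument. carry_out: Moves the arm, as the interface text tells. Its arguments: {"type":"object","properties":{"plan":{"type":"array"},"force":{"type":"number"}},"required":["plan"]}

```bash
ls; mkdir -p pics; python3 - <<'E'
from plant import robot
import cv2, numpy as np
np.set_printoptions(precision=4,suppress=True)
for n in ("side","top"):
    im=robot.grab_frame(n); cv2.imwrite(f"pics/{n}0.png",im[:,:,::-1])
    p=robot.camera_params(n); print(n,p)
    R=p["orientation"]
s=robot.observe(); print(s)
E
```

```text
pics
side {'camera_matrix': array([[559.8858,   0.    , 327.0644],
       [  0.    , 559.8858, 243.8932],
       [  0.    ,   0.    ,   1.    ]]), 'position': array([   58.8849, -1302.6876,   708.7055]), 'orientation': array([-1.9913,  0.3806, -0.2462])}
top {'camera_matrix': array([[599.9236,   0.    , 318.8719],
       [  0.    , 599.9236, 232.0735],
       [  0.    ,   0.    ,   1.    ]]), 'position': array([ 246.6531, -108.4472, 1435.3331]), 'orientation': array([-2.1936,  2.006 , -0.2183])}
{'clock': 0.1, 'joint_positions': array([ 1.0218,  0.2177,  1.6148,  0.    ,  1.3113, -0.1122]), 'dq': array([-0.0008, -0.0023, -0.0041,  0.0007, -0.0013,  0.0007]), 'effort': array([  0.0002, -39.8075, -30.4972,  -0.0001,   0.0042,   0.    ]), 'tcp_pos': array([263.9756, 565.6608, 211.0601]), 'tool_rot': array([-0.6806, -3.0662,  0.0033]), 'force': array([ 0.4123, -0.1035, -0.9364]), 'ft_torque': array([-0.055 ,  0.0247, -0.0463]), 'opening': 1.0020113106013413}
```

View pics/side0.png

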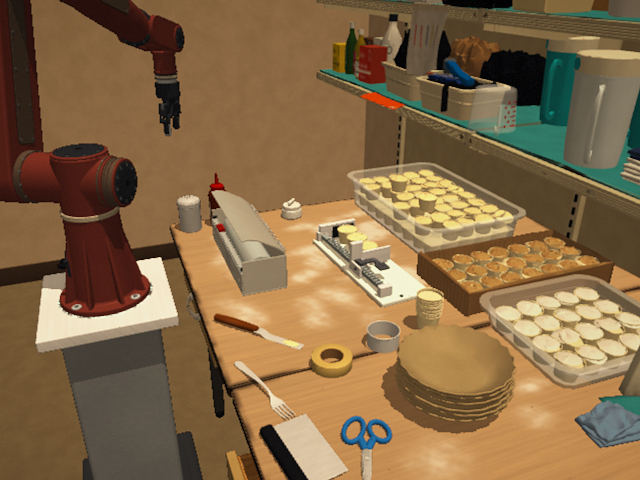

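View pics/top0.png

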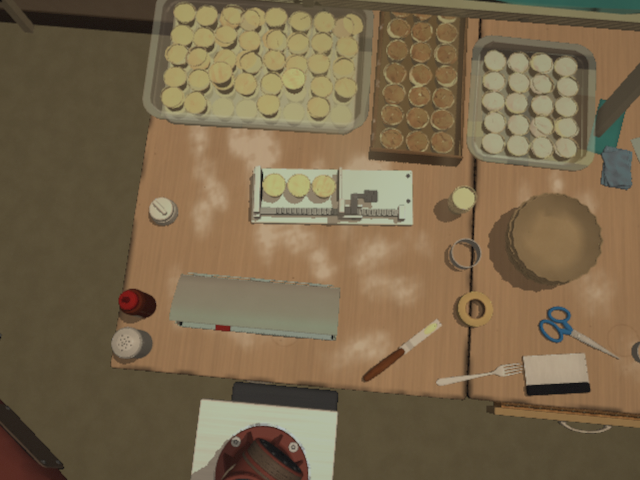

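```bash
cat > h.py <<'E'
from plant import robot
import cv2, numpy as np
from scipy.spatial.transform import Rotation as Rn
np.set_printoptions(precision=1,suppress=True)
def cam(n):
    p=robot.camera_params(n); return p["camera_matrix"],Rn.from_rotvec(p["orientation"]).as_matrix(),p["position"]
def proj(n,X):
    K,R,t=cam(n); c=(np.atleast_2d(X)-t)@R; u=c@K.T; return u[:,:2]/u[:,2:]
def ray(n,uv,z):
    K,R,t=cam(n); d=R@np.linalg.solve(K,[uv[0],uv[1],1]); return t+d*(z-t[2])/d[2]
def look(n,l):
    K,R,t=cam(n); return [(round(d["p"],2),R@np.array(d["position"])+t) for d in robot.look_for(n,l)]
E
python3 - <<'E'
from h import *
for n in ("top","side"):
    for l in ("cup_clamp","release_tab","push_face","row_cup_0"):
        for p,x in look(n,l)[:4]: print(n,l,p,x,proj(n,x)[0])
print(robot.observe()["clock"])
E
```

```text
top cup_clamp 0.97 [ 635.3 -131.3    9. ] [342.7 204.5]
top release_tab 0.57 [ 641.4 -162.5   50.9] [356.6 198.6]
top push_face 0.83 [ 640.7 -148.7   47.2] [350.8 198.8]
top row_cup_0 0.65 [655.5  43.8  47.4] [271.6 186. ]
top row_cup_0 0.62 [662.8 -81.2  51.2] [323.5 187.1]
top row_cup_0 0.59 [661.6 -21.3  52. ] [298.6 185.3]
side cup_clamp 0.9 [ 621.3 -156.3   12.3] [362.9 273.5]
side release_tab 0.79 [ 643.3 -166.1   53.2] [372.8 259.7]
side release_tab 0.33 [ 647.7 -425.3   61.2] [427.5 307.2]
side push_face 0.91 [ 632.7 -132.3   44.4] [363.3 257.8]
side push_face 0.59 [ 643.1 -165.7   53.8] [372.7 259.4]
side row_cup_0 0.7 [664.6 -20.3  51.8] [356.7 236.5]
side row_cup_0 0.67 [650.2  31.7  47.9] [344.5 231.4]
0.5
```

The side view shows the clamp near (365,260). In the top view it spans (252..412, 168..225), with the jaw near (350,200) and the tab near (370,195). I'll zoom in on both.

```bash
python3 - <<'E'
import cv2
im=cv2.imread("pics/top0.png")[155:240,245:420]; cv2.imwrite("pics/topz.png",cv2.resize(im,None,fx=4.5,fy=4.5,interpolation=cv2.INTER_CUBIC))
im=cv2.imread("pics/side0.png")[205:310,300:440]; cv2.imwrite("pics/sidez.png",cv2.resize(im,None,fx=5.5,fy=5.5,interpolation=cv2.INTER_CUBIC))
E
```

```text
(no output)
```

View pics/topz.png

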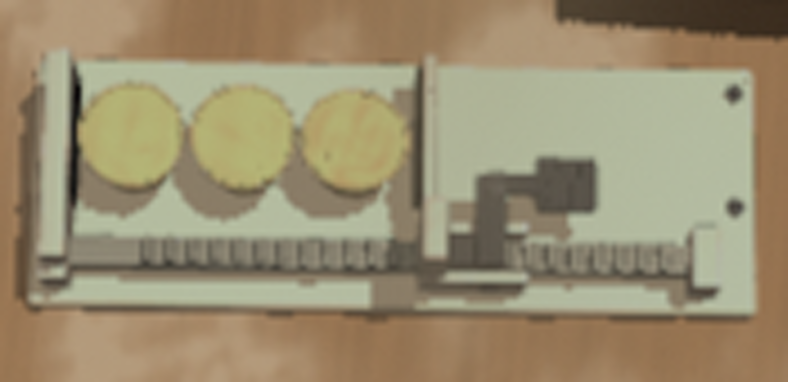

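View pics/sidez.png

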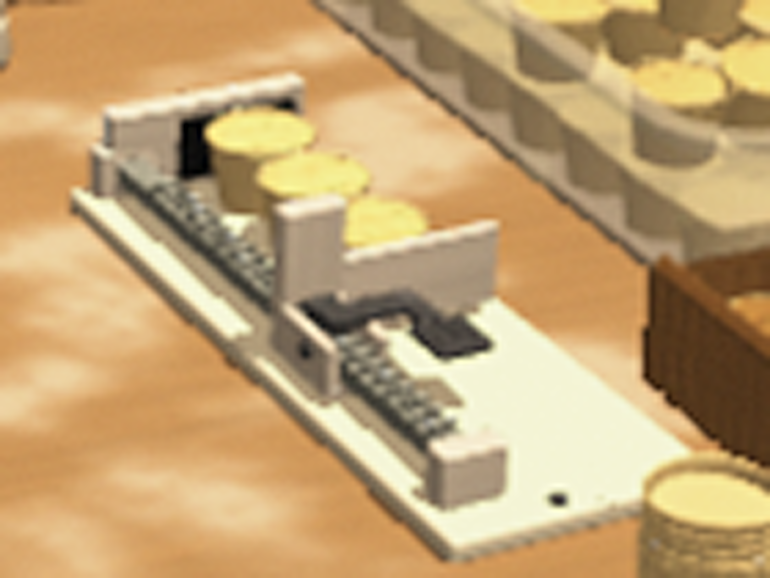

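```bash
python3 - <<'E'
from h import *
T=lambda u,v:(245+(u+.5)/4.5-.5,155+(v+.5)/4.5-.5)
S=lambda u,v:(300+(u+.5)/5.5-.5,205+(v+.5)/5.5-.5)
for nm,uv,z in [("TR",(751,70),12),("BR",(755,315),12),("BL",(28,303),12),("tab",(567,185),50),("blockTop",(434,229),93),
  ("cup1",(130,136),55),("cup2",(242,137),55),("cup3",(355,140),55)]:
    print("top",nm,ray("top",T(*uv),z))
for nm,uv,z in [("near corner",(450,556),12),("left corner",(73,195),12),("tab",(452,335),50),("blockTop",(311,203),93),("cup1",(260,131),55),("cup2",(315,176),55)]:
    print("side",nm,ray("side",S(*uv),z))
E
```

```text
top TR [ 737.7 -294.4   12. ]
top BR [ 599.  -304.4   12. ]
top BL [570.6  88.4  12. ]
top tab [ 651.7 -195.5   50. ]
top blockTop [ 609.6 -126.3   93. ]
top cup1 [656.6  38.7  55. ]
top cup2 [661.3 -20.8  55. ]
top cup3 [665.  -80.9  55. ]
side near corner [ 595.4 -313.5   12. ]
side left corner [572.   81.3  12. ]
side tab [ 653.1 -197.5   50. ]
side blockTop [ 612.7 -127.9   93. ]
side cup1 [658.3  33.8  55. ]
side cup2 [661.9 -27.2  55. ]
```

```bash
cat >> h.py <<'E'
YAW=np.radians(4.0)
def goal(pos,ang_deg=4.0):
    """pos world TCP; returns slide (m, tool axes) and delta_rot(deg) so tool z down and tool x along angle"""
    s=robot.observe(); R=Rn.from_rotvec(s["tool_rot"])
    sl=R.inv().apply(np.array(pos)-s["tcp_pos"])/1000
    best=None
    for a in (ang_deg,ang_deg+90,ang_deg+180,ang_deg-90):
        a=np.radians(a); x=np.array([np.cos(a),np.sin(a),0]); z=np.array([0,0,-1.]); y=np.cross(z,x)
        d=(R.inv()*Rn.from_matrix(np.c_[x,y,z])).as_rotvec(degrees=True)
        yield sl.round(4),d.round(1)
E
python3 - <<'E'
from h import *
print(robot.tip_extent); s=robot.observe(); print(s["tcp_pos"],Rn.from_rotvec(s["tool_rot"]).as_matrix().round(3))
for g in goal([652.5,-196.5,110]): print(*g)
E
```

```text
19.0
[264.3 566.3 212.2] [[-0.9  0.4 -0. ]
 [ 0.4  0.9 -0. ]
 [ 0.  -0.  -1. ]]
[-0.7 -0.5  0.1] [ -0.   0. 151.]
[-0.7 -0.5  0.1] [-0.  0. 61.]
[-0.7 -0.5  0.1] [ -0.  -0. -29.]
[-0.7 -0.5  0.1] [  -0.   -0. -119.]
```

```bash
sed -i 's/precision=1/precision=4/' h.py; python3 - <<'E'
from h import *
for g in goal([652.5,-196.5,150]): print(*g)
E
```

```text
[-0.6744 -0.5271  0.0623] [ -0.   0. 151.]
[-0.6744 -0.5271  0.0623] [-0.  0. 61.]
[-0.6744 -0.5271  0.0623] [ -0.  -0. -29.]
[-0.6744 -0.5271  0.0623] [  -0.   -0. -119.]
```

>>> carry_out:
  plan:
    - {"slide":[-0.675,-0.527,0.0],"delta_rot":[0,0,61],"gripper":0}
    - {"slide":[-0.675,-0.527,0.0],"delta_rot":[0,0,61],"gripper":0}
    - {"slide":[-0.675,-0.527,0.0],"delta_rot":[0,0,61],"gripper":0}
    - {"slide":[-0.675,-0.527,0.0],"delta_rot":[0,0,61],"gripper":0}
    - {"slide":[-0.675,-0.527,0.0],"delta_rot":[0,0,61],"gripper":0}
    - {"slide":[-0.675,-0.527,0.0],"delta_rot":[0,0,61],"gripper":0}
    - {"slide":[-0.675,-0.527,0.0],"delta_rot":[0,0,61],"gripper":0}
    - {"slide":[-0.675,-0.527,0.0],"delta_rot":[0,0,61],"gripper":0}
    - {"slide":[-0.675,-0.527,0.0],"delta_rot":[0,0,61],"gripper":0}
    - {"slide":[-0.675,-0.527,0.0],"delta_rot":[0,0,61],"gripper":0}
  force: 30

```text
clock: 1.75
tcp_pos: [548.9, 7.5, 212.8]
tool_rot: [2.143, 2.296, 0.001]
force: [1.2, -0.2, 0.8]
opening: 0.001
```

```bash
python3 - <<'E'
from h import *
for g in goal([652.5,-196.5,110]): print(*g)
s=robot.observe();print(s["joint_positions"],s["tcp_pos"],s["clock"],s["opening"])
E
```

```text
[-0.2106  0.0891  0.1029] [ 0.1 -0.1 90. ]
[-0.2106  0.0891  0.1029] [ 0.1 -0.  -0. ]
[-0.2106  0.0891  0.1029] [  0.1   0.1 -90. ]
[-0.2106  0.0891  0.1029] [ -0.   -0.1 180. ]
[-0.1144  0.0542  1.7943  0.0003  1.2919 -0.1836] [548.9373   7.4535 212.7786] 1.75 0.0011801306242477307
```

>>> carry_out:
  plan:
    - {"slide":[-0.211,0.089,0.03],"delta_rot":[0,0,0],"gripper":0}
    - {"slide":[-0.211,0.089,0.03],"delta_rot":[0,0,0],"gripper":0}
    - {"slide":[-0.211,0.089,0.03],"delta_rot":[0,0,0],"gripper":0}
    - {"slide":[-0.211,0.089,0.03],"delta_rot":[0,0,0],"gripper":0}
    - {"slide":[-0.211,0.089,0.03],"delta_rot":[0,0,0],"gripper":0}
    - {"slide":[-0.211,0.089,0.08],"delta_rot":[0,0,0],"gripper":0}
    - {"slide":[-0.211,0.089,0.115],"delta_rot":[0,0,0],"gripper":0}
    - {"slide":[-0.211,0.089,0.115],"delta_rot":[0,0,0],"gripper":0}
    - {"slide":[-0.211,0.089,0.115],"delta_rot":[0,0,0],"gripper":0}

```text
clock: 2.88
tcp_pos: [653.4, -196.5, 99.7]
tool_rot: [2.141, 2.295, 0.003]
force: [-0.3, -0.3, 0.5]
opening: 0.001
```

```bash
python3 - <<'E'
from h import *
t=cv2.resize(robot.grab_frame("top")[145:250,245:420],None,fx=4.5,fy=4.5,interpolation=cv2.INTER_CUBIC)
s=cv2.resize(robot.grab_frame("side")[185:310,300:440],None,fx=4.5,fy=4.5,interpolation=cv2.INTER_CUBIC)
cv2.imwrite("pics/t2.png",t[:,:,::-1]);cv2.imwrite("pics/s2.png",s[:,:,::-1])
for g in goal([652.5,-196.5,69]): print(*g)
s=robot.observe();print(s["tcp_pos"],s["force"],s["clock"])
tip=s["tcp_pos"]-[0,0,19]; print("tip px side",proj("side",tip),"tab",proj("side",[652.5,-196.5,50]))
E
```

```text
[ 0.0009 -0.002   0.032 ] [ 0.4 -0.2 90. ]
[ 0.0009 -0.002   0.032 ] [ 0.3  0.1 -0. ]
[ 0.0009 -0.002   0.032 ] [  0.2   0.4 -90. ]
[ 0.0009 -0.002   0.032 ] [  0.2  -0.5 180. ]
[ 654.3867 -197.1957  101.0565] [-0.0311  0.1374 -0.0832] 2.975
tip px side [[382.7901 253.98  ]] tab [[381.3829 265.3598]]
```

View pics/s2.png

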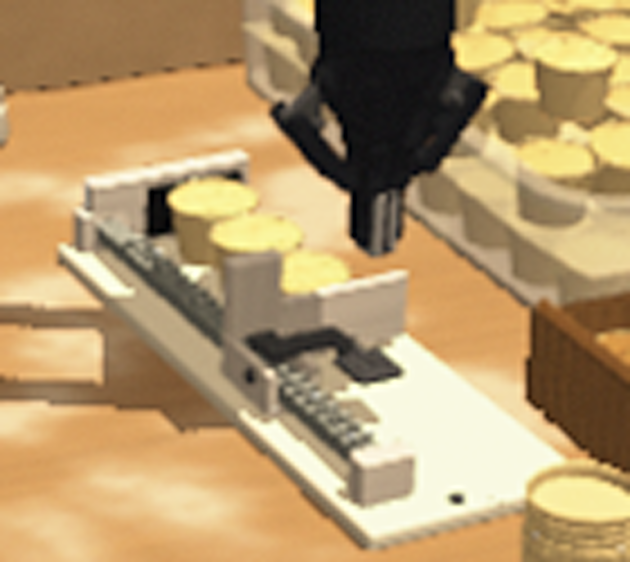

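View pics/t2.png

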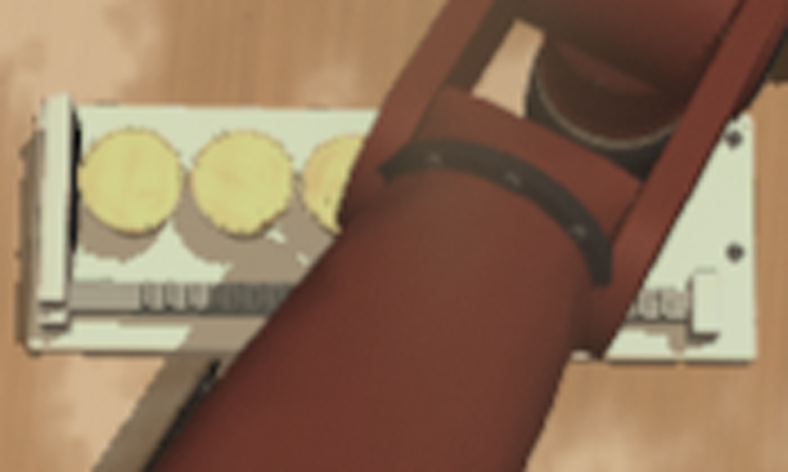

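```bash
python3 - <<'E'
from h import *
for z in (180,192,205,211,230): print(z,proj("side",[264.3,566.3,z])[0])
for z in (70,82,95,101,120,155): print(z,proj("side",[654,-197,z])[0])
im=cv2.imread("pics/side0.png")[70:150,130:200]; cv2.imwrite("pics/g0.png",cv2.resize(im,None,fx=7,fy=7,interpolation=cv2.INTER_CUBIC))
im=robot.grab_frame("side")[170:290,330:450,::-1]; cv2.imwrite("pics/s3.png",cv2.resize(im,None,fx=5,fy=5,interpolation=cv2.INTER_CUBIC))
E
```

```text
180 [174.6823 150.5606]
192 [174.2733 147.0354]
205 [173.8277 143.1942]
211 [173.621  141.4134]
230 [172.9629 135.7411]
70 [382.385  258.2762]
82 [382.6145 253.9926]
95 [382.8651 249.316 ]
101 [382.9814 247.1447]
120 [383.3527 240.2152]
155 [384.0484 227.2315]
```

View pics/g0.png

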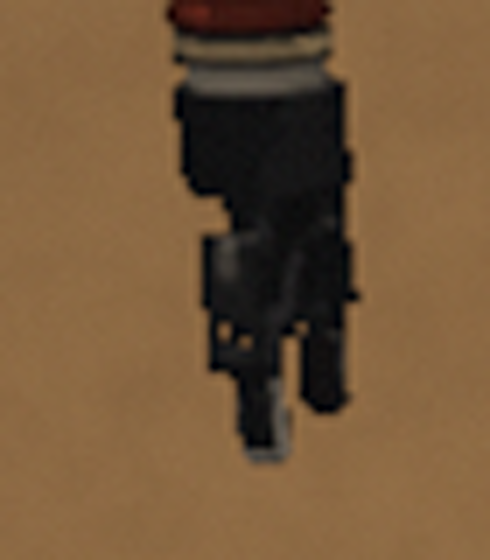

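View pics/s3.png

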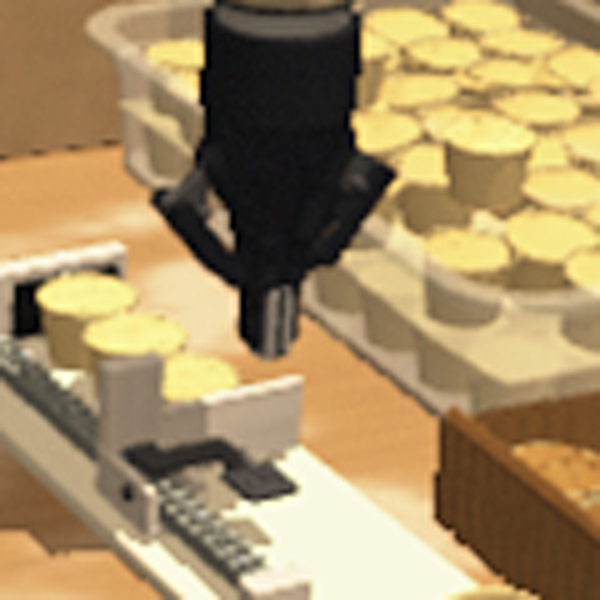

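>>> carry_out:
  plan:
    - {"slide":[0.001,-0.002,0.015],"delta_rot":[0,0,0],"gripper":0}
    - {"slide":[0.001,-0.002,0.028],"delta_rot":[0,0,0],"gripper":0}
    - {"slide":[0.001,-0.002,0.028],"delta_rot":[0,0,0],"gripper":0}

```text
clock: 3.4
tcp_pos: [650.5, -195.7, 70.3]
tool_rot: [2.142, 2.296, 0.002]
force: [-0.3, 0.1, -0.2]
opening: 0.001
```

```bash
python3 - <<'E'
from h import *
im=robot.grab_frame("side")[190:300,330:440,::-1]; cv2.imwrite("pics/s4.png",cv2.resize(im,None,fx=5,fy=5,interpolation=cv2.INTER_CUBIC))
s=robot.observe();print(s["tcp_pos"],s["force"],s["clock"])
for z in (53,72,90): print(z,proj("side",[*s["tcp_pos"][:2],z])[0])
E
```

```text
[ 651.1645 -196.0511   71.1711] [-0.3233 -0.9197 -0.7442] 3.45
53 [380.8827 264.3173]
72 [381.2362 257.5907]
90 [381.5749 251.1448]
```

View pics/s4.png

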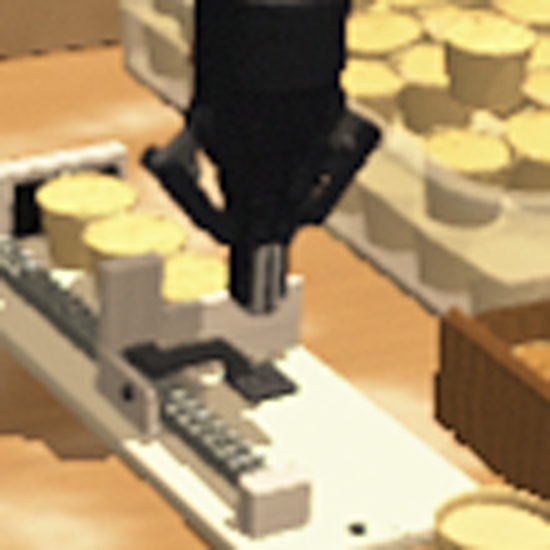

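>>> carry_out:
  plan:
    - {"slide":[0,0.001,0.004],"delta_rot":[0,0,0],"gripper":0}
    - {"slide":[0,0.001,0.008],"delta_rot":[0,0,0],"gripper":0}
    - {"slide":[0,0.001,0.01],"delta_rot":[0,0,0],"gripper":0}
    - {"slide":[0,0.001,0.01],"delta_rot":[0,0,0],"gripper":0}

```text
clock: 3.95
tcp_pos: [652.1, -195.9, 61.0]
tool_rot: [2.142, 2.296, 0.002]
force: [-0.3, -0.8, -0.5]
opening: -0.002
```

```bash
python3 - <<'E'
from h import *
im=robot.grab_frame("side")[190:300,330:440,::-1]; cv2.imwrite("pics/s5.png",cv2.resize(im,None,fx=5,fy=5,interpolation=cv2.INTER_CUBIC))
s=robot.observe();print(s["tcp_pos"],s["force"],s["clock"])
E
```

```text
[ 652.2439 -195.9864   61.2145] [0.1582 0.523  0.1505] 4.0
```

View pics/s5.png

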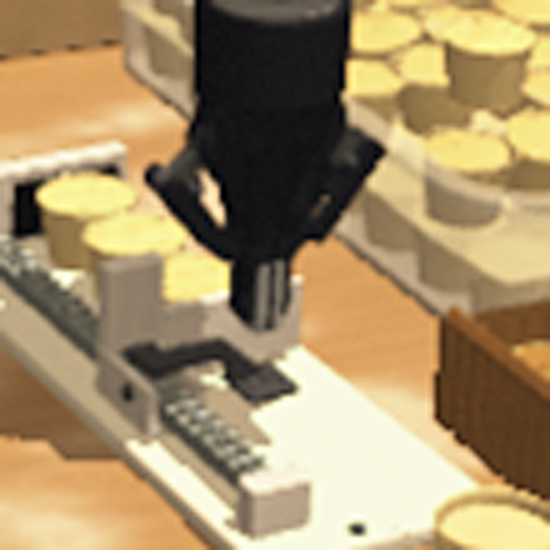

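>>> carry_out:
  plan:
    - {"slide":[0,0,0.005],"delta_rot":[0,0,0],"gripper":0}
    - {"slide":[0,0,0.01],"delta_rot":[0,0,0],"gripper":0}
    - {"slide":[0,0,0.015],"delta_rot":[0,0,0],"gripper":0}
    - {"slide":[0,0,0.018],"delta_rot":[0,0,0],"gripper":0}
    - {"slide":[0,0,0.018],"delta_rot":[0,0,0],"gripper":0}

```text
clock: 4.62
tcp_pos: [651.9, -195.9, 42.6]
tool_rot: [2.142, 2.296, 0.002]
force: [-0.0, 0.2, 1.1]
opening: 0.0
```

```bash
python3 - <<'E'
from h import *
im=robot.grab_frame("side")[190:300,330:440,::-1]; cv2.imwrite("pics/s6.png",cv2.resize(im,None,fx=5,fy=5,interpolation=cv2.INTER_CUBIC))
s=robot.observe();print(s["tcp_pos"],s["force"],s["clock"])
im=robot.grab_frame("top")[145:250,245:420,::-1]; cv2.imwrite("pics/t6.png",cv2.resize(im,None,fx=4.5,fy=4.5,interpolation=cv2.INTER_CUBIC))
E
```

```text
[ 652.187  -195.9614   42.9966] [-0.1854  0.6232 -0.6384] 4.675
```

View pics/s6.png

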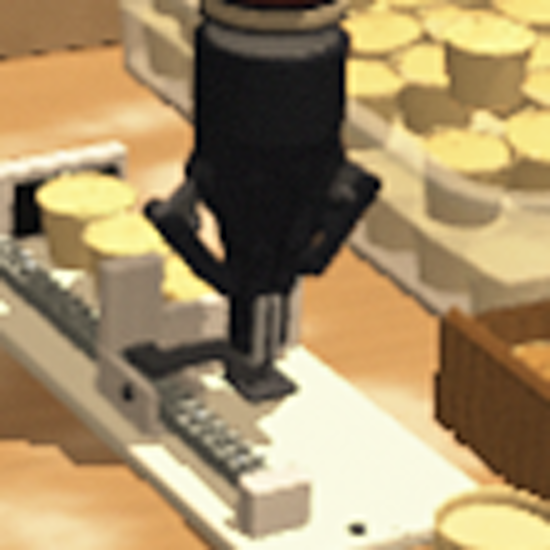

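The fingertip at s6 pixel (265,365) is just above the tab centre at (265,378). It is roughly 35 mm higher than the nominal tip length predicts, so I'll keep descending by force.

>>> carry_out:
  plan:
    - {"slide":[0,0,0.003],"delta_rot":[0,0,0],"gripper":0}
    - {"slide":[0,0,0.006],"delta_rot":[0,0,0],"gripper":0}
    - {"slide":[0,0,0.009],"delta_rot":[0,0,0],"gripper":0}
    - {"slide":[0,0,0.012],"delta_rot":[0,0,0],"gripper":0}
    - {"slide":[0,0,0.012],"delta_rot":[0,0,0],"gripper":0}

```text
clock: 5.35
tcp_pos: [652.4, -196.1, 31.1]
tool_rot: [2.141, 2.295, 0.003]
force: [-0.1, -0.1, 1.1]
opening: -0.004
```

```bash
python3 - <<'E'
from h import *
im=robot.grab_frame("side")[190:300,330:440,::-1]; cv2.imwrite("pics/s7.png",cv2.resize(im,None,fx=5,fy=5,interpolation=cv2.INTER_CUBIC))
s=robot.observe();print(s["tcp_pos"],s["force"],s["ft_torque"],s["clock"])
E
```

```text
[ 652.3398 -196.023    31.0822] [-0.2548 -0.7876 -0.4665] [ 0.0197 -0.0152 -0.0123] 5.4
```

View pics/s7.png

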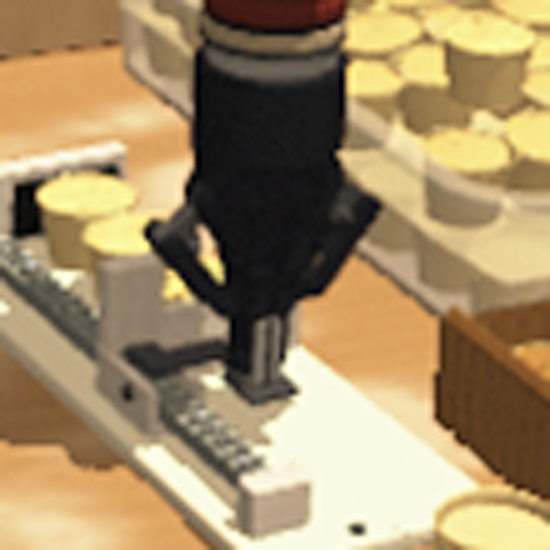

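>>> carry_out:
  plan:
    - {"slide":[0,0,0.002],"delta_rot":[0,0,0],"gripper":0}
    - {"slide":[0,0,0.004],"delta_rot":[0,0,0],"gripper":0}
    - {"slide":[0,0,0.006],"delta_rot":[0,0,0],"gripper":0}
    - {"slide":[0,0,0.006],"delta_rot":[0,0,0],"gripper":0}

```text
clock: 5.9
tcp_pos: [652.8, -196.8, 25.4]
tool_rot: [2.141, 2.294, 0.002]
force: [-1.6, -2.6, 3.4]
opening: 0.0
```

```bash
python3 - <<'E'
from h import *
im=robot.grab_frame("side")[190:300,330:440,::-1]; cv2.imwrite("pics/s8.png",cv2.resize(im,None,fx=5,fy=5,interpolation=cv2.INTER_CUBIC))
s=robot.observe();print(s["tcp_pos"],s["force"],s["ft_torque"],s["clock"])
E
```

```text
[ 652.7287 -196.6364   25.4338] [-0.5406 -2.8553  3.3187] [-0.4783  0.1059  0.043 ] 5.95
```

View pics/s8.png

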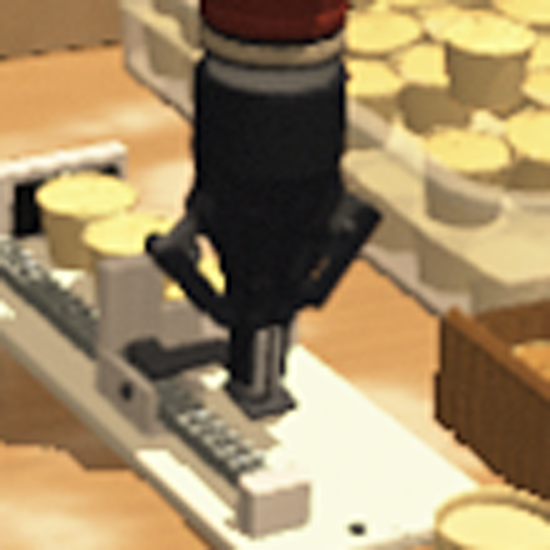

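>>> carry_out:
  plan:
    - {"slide":[0,0,0.002],"delta_rot":[0,0,0],"gripper":0}
    - {"slide":[0,0,0.004],"delta_rot":[0,0,0],"gripper":0}
    - {"slide":[0,0,0.006],"delta_rot":[0,0,0],"gripper":0}
    - {"slide":[0,0,0.006],"delta_rot":[0,0,0],"gripper":0}

```text
clock: 6.45
tcp_pos: [653.0, -196.8, 21.2]
tool_rot: [2.141, 2.295, 0.002]
force: [-3.9, -1.9, 10.1]
opening: -0.002
```

```bash
python3 - <<'E'
from h import *
s=robot.observe();print(s["tcp_pos"],s["force"],s["ft_torque"],s["clock"])
E
```

```text
[ 652.963  -196.8294   21.1894] [-3.8763 -1.8813 10.0776] [-0.3322  0.8082  0.0256] 6.45
```

>>> carry_out:
  plan:
    - {"slide":[0,0,0.002],"delta_rot":[0,0,0],"gripper":0}
    - {"slide":[0,0,0.004],"delta_rot":[0,0,0],"gripper":0}
    - {"slide":[0,0,0.005],"delta_rot":[0,0,0],"gripper":0}
    - {"slide":[0,0,0.005],"delta_rot":[0,0,0],"gripper":0}

```text
clock: 6.95
tcp_pos: [653.2, -196.9, 20.5]
tool_rot: [2.141, 2.296, 0.001]
force: [-9.3, -0.3, 21.4]
opening: 0.001
```

```bash
python3 - <<'E'
from h import *
im=robot.grab_frame("side")[190:300,330:440,::-1]; cv2.imwrite("pics/s9.png",cv2.resize(im,None,fx=5,fy=5,interpolation=cv2.INTER_CUBIC))
s=robot.observe();print(s["tcp_pos"],s["force"],s["ft_torque"],s["clock"])
E
```

```text
[ 653.1822 -196.8868   20.5449] [-9.031   0.2064 21.9491] [0.1119 1.5791 0.0929] 7.0
```

View pics/s9.png

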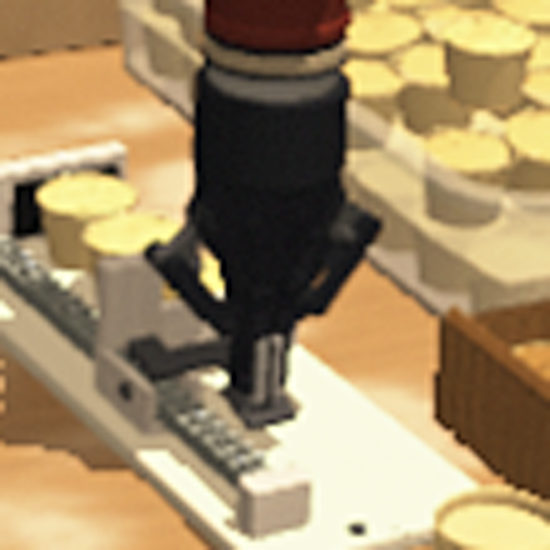

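The lever is on its stop: force rose to 22 N with almost no further travel. Next I'll lift.

>>> carry_out:
  plan:
    - {"slide":[0,0,-0.02],"delta_rot":[0,0,0],"gripper":0}
    - {"slide":[0,0,-0.06],"delta_rot":[0,0,0],"gripper":0}
    - {"slide":[0,0,-0.1],"delta_rot":[0,0,0],"gripper":0}
    - {"slide":[0,0,-0.1],"delta_rot":[0,0,0],"gripper":0}
    - {"slide":[0,0,-0.1],"delta_rot":[0,0,0],"gripper":0}

```text
clock: 7.62
tcp_pos: [652.0, -195.4, 118.7]
tool_rot: [-2.142, -2.297, -0.001]
force: [-0.7, -0.1, -0.0]
opening: 0.001
```

```bash
python3 - <<'E'
from h import *
im=robot.grab_frame("side")[190:300,330:440,::-1]; cv2.imwrite("pics/s10.png",cv2.resize(im,None,fx=5,fy=5,interpolation=cv2.INTER_CUBIC))
for g in goal([608.6,-93,120]): print(*g)
s=robot.observe();print(s["tcp_pos"],s["force"],s["clock"])
E
```

```text
[ 0.1051 -0.0355 -0.002 ] [-0.1  0.  90. ]
[ 0.1051 -0.0355 -0.002 ] [-0.1 -0.1  0. ]
[ 0.1051 -0.0355 -0.002 ] [ -0.   -0.1 -90. ]
[ 0.1051 -0.0355 -0.002 ] [   0.1   -0.1 -180. ]
[ 651.3801 -195.3459  117.7592] [ 0.179  -0.4431 -1.0761] 7.675
```

View pics/s10.png

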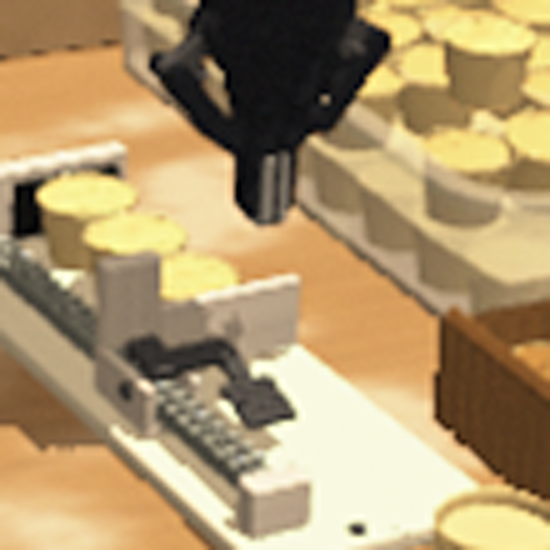

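The tab is down and stays down: its centre moved from (265,378) to (265,398) in the crop, about 12 mm. I'll move over the bar on the +y side of the push block.

>>> carry_out:
  plan:
    - {"slide":[0.105,-0.036,0],"delta_rot":[0,0,0],"gripper":0}
    - {"slide":[0.105,-0.036,0],"delta_rot":[0,0,0],"gripper":0}
    - {"slide":[0.105,-0.036,0],"delta_rot":[0,0,0],"gripper":0}
    - {"slide":[0.105,-0.036,0.015],"delta_rot":[0,0,0],"gripper":0}
    - {"slide":[0.105,-0.036,0.025],"delta_rot":[0,0,0],"gripper":0}
    - {"slide":[0.105,-0.036,0.025],"delta_rot":[0,0,0],"gripper":0}

```text
clock: 8.43
tcp_pos: [606.8, -93.7, 90.6]
tool_rot: [-2.14, -2.292, 0.003]
force: [0.4, -1.0, 0.7]
opening: -0.001
```

```bash
python3 - <<'E'
from h import *
im=robot.grab_frame("side")[170:300,320:440,::-1]; cv2.imwrite("pics/s11.png",cv2.resize(im,None,fx=4.6,fy=4.6,interpolation=cv2.INTER_CUBIC))
im=robot.grab_frame("top")[145:250,245:420,::-1]; cv2.imwrite("pics/t11.png",cv2.resize(im,None,fx=4.5,fy=4.5,interpolation=cv2.INTER_CUBIC))
for g in goal([608.6,-93,41]): print(*g)
s=robot.observe();print(s["tcp_pos"],s["force"],s["clock"])
tip=s["tcp_pos"]+[0,0,21]; print((proj("side",tip)-[320,170])*4.6)
E
```

```text
[0.0007 0.0007 0.0514] [-0.2  0.  90. ]
[0.0007 0.0007 0.0514] [-0.1 -0.1 -0. ]
[0.0007 0.0007 0.0514] [ -0.   -0.2 -90. ]
[0.0007 0.0007 0.0514] [ -0.2   0.2 180. ]
[608.085  -93.8136  92.4001] [ 0.5736 -0.1072  0.017 ] 8.525
[[134.7701 273.335 ]]
```

View pics/s11.png

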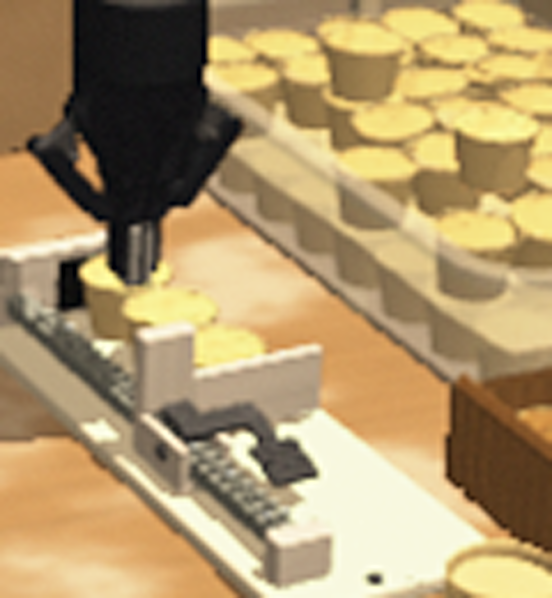

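View pics/t11.png

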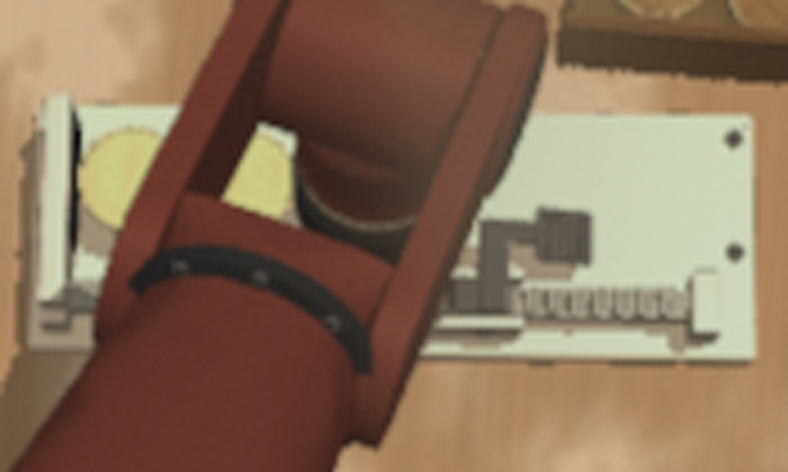

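>>> carry_out:
  plan:
    - {"slide":[0.001,0.001,0.012],"delta_rot":[0,0,0],"gripper":0}
    - {"slide":[0.001,0.001,0.024],"delta_rot":[0,0,0],"gripper":0}
    - {"slide":[0.001,0.001,0.036],"delta_rot":[0,0,0],"gripper":0}
    - {"slide":[0.001,0.001,0.048],"delta_rot":[0,0,0],"gripper":0}
    - {"slide":[0.001,0.001,0.048],"delta_rot":[0,0,0],"gripper":0}
    - {"slide":[0.001,0.001,0.048],"delta_rot":[0,0,0],"gripper":0}

```text
clock: 9.28
tcp_pos: [609.1, -92.7, 44.5]
tool_rot: [-2.142, -2.295, 0.0]
force: [-0.6, -0.3, -0.6]
opening: 0.004
```

```bash
python3 - <<'E'
from h import *
im=robot.grab_frame("side")[170:300,320:440,::-1]; cv2.imwrite("pics/s12.png",cv2.resize(im,None,fx=4.6,fy=4.6,interpolation=cv2.INTER_CUBIC))
s=robot.observe();print(s["tcp_pos"],s["force"],s["clock"])
tip=s["tcp_pos"]+[0,0,21]; print((proj("side",tip)-[320,170])*4.6)
for g in list(goal([608.6+7.1,-93-102,43]))[1:2]: print(*g)
E
```

```text
[609.4238 -92.8043  44.8841] [ 0.1733 -0.3733  0.7713] 9.325
[[134.3616 348.0078]]
[-0.1024 -0.0008  0.0017] [-0.1 -0.1 -0. ]
```

View pics/s12.png

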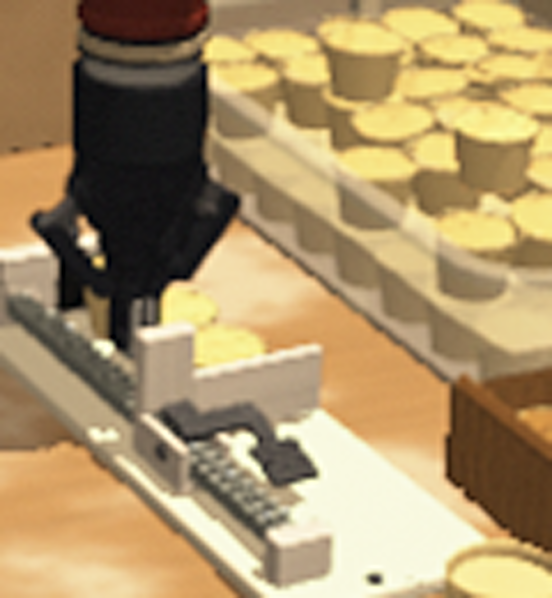

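>>> carry_out:
  plan:
    - {"slide":[-0.006,0,0],"delta_rot":[0,0,0],"gripper":0}
    - {"slide":[-0.012,0,0],"delta_rot":[0,0,0],"gripper":0}
    - {"slide":[-0.017,0,0],"delta_rot":[0,0,0],"gripper":0}
    - {"slide":[-0.022,0,0],"delta_rot":[0,0,0],"gripper":0}
    - {"slide":[-0.027,0,0],"delta_rot":[0,0,0],"gripper":0}
    - {"slide":[-0.032,0,0],"delta_rot":[0,0,0],"gripper":0}
    - {"slide":[-0.032,0,0],"delta_rot":[0,0,0],"gripper":0}

```text
clock: 10.2
tcp_pos: [611.7, -125.6, 44.7]
tool_rot: [-2.143, -2.296, 0.001]
force: [-0.5, 1.0, -0.3]
opening: -0.001
```

```bash
python3 - <<'E'
from h import *
im=robot.grab_frame("side")[170:300,320:440,::-1]; cv2.imwrite("pics/s13.png",cv2.resize(im,None,fx=4.6,fy=4.6,interpolation=cv2.INTER_CUBIC))
s=robot.observe();print(s["tcp_pos"],s["force"],s["clock"])
for g in list(goal([608.6+7.1,-93-102,43]))[1:2]: print(*g)
E
```

```text
[ 611.3127 -125.6127   44.4907] [-0.143  -0.4288 -0.1349] 10.25
[-0.0695 -0.0004  0.0015] [-0.1 -0.  -0. ]
```

View pics/s13.png

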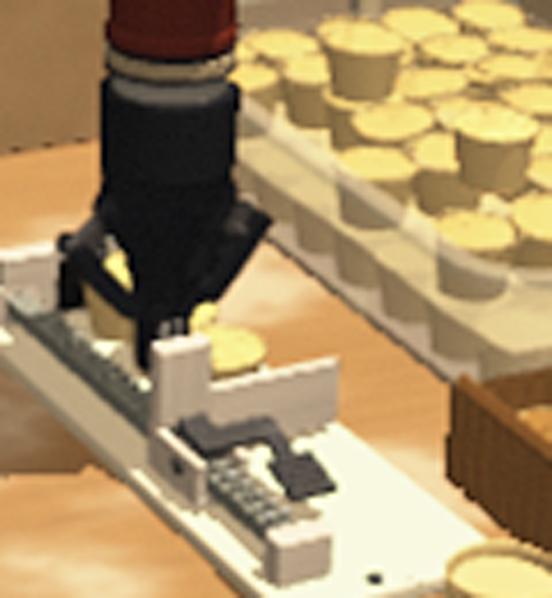

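>>> carry_out:
  plan:
    - {"slide":[-0.007,0,0],"delta_rot":[0,0,0],"gripper":0}
    - {"slide":[-0.014,0,0],"delta_rot":[0,0,0],"gripper":0}
    - {"slide":[-0.021,0,0],"delta_rot":[0,0,0],"gripper":0}
    - {"slide":[-0.028,0,0],"delta_rot":[0,0,0],"gripper":0}
    - {"slide":[-0.035,0,0],"delta_rot":[0,0,0],"gripper":0}
    - {"slide":[-0.042,0,0],"delta_rot":[0,0,0],"gripper":0}
    - {"slide":[-0.049,0,0],"delta_rot":[0,0,0],"gripper":0}
    - {"slide":[-0.056,0,0],"delta_rot":[0,0,0],"gripper":0}
    - {"slide":[-0.062,0,0],"delta_rot":[0,0,0],"gripper":0}
    - {"slide":[-0.064,0,0],"delta_rot":[0,0,0],"gripper":0}

```text
clock: 11.5
tcp_pos: [615.7, -190.0, 44.3]
tool_rot: [-2.143, -2.295, 0.002]
force: [2.1, 2.6, -1.6]
opening: 0.002
```

```bash
python3 - <<'E'
from h import *
im=robot.grab_frame("side")[190:310,320:440,::-1]; cv2.imwrite("pics/s14.png",cv2.resize(im,None,fx=4.6,fy=4.6,interpolation=cv2.INTER_CUBIC))
s=robot.observe();print(s["tcp_pos"],s["force"],s["clock"])
E
```

```text
[ 615.6506 -190.2092   44.369 ] [ 0.8568  0.8909 -1.4052] 11.55
```

View pics/s14.png

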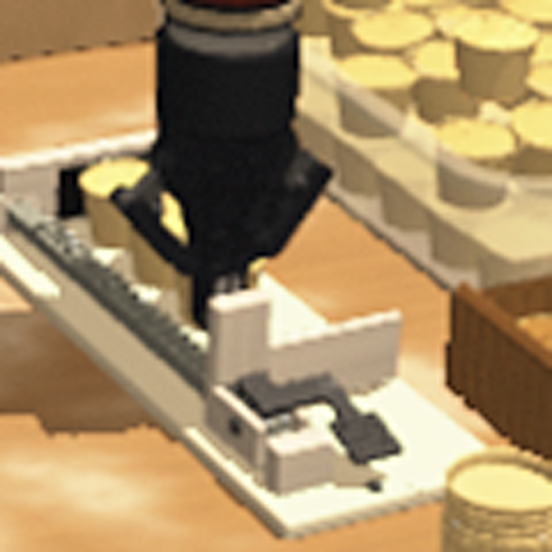

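About 8 mm is left to the end post. I'll go on gently until the force rises.

>>> carry_out:
  plan:
    - {"slide":[-0.003,0,0],"delta_rot":[0,0,0],"gripper":0}
    - {"slide":[-0.006,0,0],"delta_rot":[0,0,0],"gripper":0}
    - {"slide":[-0.009,0,0],"delta_rot":[0,0,0],"gripper":0}
    - {"slide":[-0.01,0,0],"delta_rot":[0,0,0],"gripper":0}
    - {"slide":[-0.01,0,0],"delta_rot":[0,0,0],"gripper":0}

```text
clock: 12.18
tcp_pos: [616.0, -196.3, 44.4]
tool_rot: [-2.139, -2.291, -0.003]
force: [1.2, 11.9, 2.3]
opening: -0.002
```

```bash
python3 - <<'E'
from h import *
s=robot.observe();print(s["tcp_pos"],s["force"],s["clock"])
E
```

```text
[ 616.     -196.2551   44.4186] [ 1.1883 11.8714  2.3349] 12.175
```

>>> carry_out:
  plan:
    - {"slide":[-0.004,0,0],"delta_rot":[0,0,0],"gripper":0}
    - {"slide":[-0.007,0,0],"delta_rot":[0,0,0],"gripper":0}
    - {"slide":[-0.007,0,0],"delta_rot":[0,0,0],"gripper":0}

```text
clock: 12.55
tcp_pos: [615.9, -195.9, 44.6]
tool_rot: [-2.133, -2.282, -0.014]
force: [-0.0, 19.9, 5.7]
opening: 0.004
```

```bash
python3 - <<'E'
from h import *
im=robot.grab_frame("side")[190:310,320:440,::-1]; cv2.imwrite("pics/s15.png",cv2.resize(im,None,fx=4.6,fy=4.6,interpolation=cv2.INTER_CUBIC))
s=robot.observe();print(s["tcp_pos"],s["force"],s["clock"])
E
```

```text
[ 615.8516 -195.8576   44.5402] [ 0.7691 19.9529  6.0989] 12.6
```

View pics/s15.png

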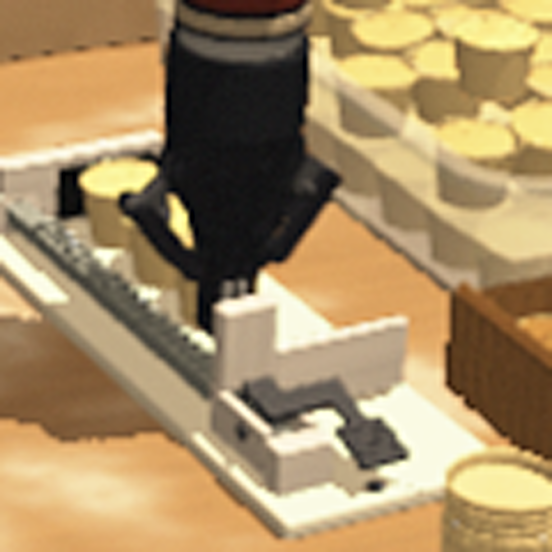

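It is on the end stop: 20 N with no movement, and the carriage meets the post. I'll back off and lift away.

>>> carry_out:
  plan:
    - {"slide":[0.01,0,0],"delta_rot":[0,0,0],"gripper":0}
    - {"slide":[0.02,0,0],"delta_rot":[0,0,0],"gripper":0}
    - {"slide":[0.02,0,0],"delta_rot":[0,0,0],"gripper":0}
    - {"slide":[0.02,0,-0.05],"delta_rot":[0,0,0],"gripper":0}
    - {"slide":[0.02,0,-0.1],"delta_rot":[0,0,0],"gripper":0}
    - {"slide":[0.02,0,-0.15],"delta_rot":[0,0,0],"gripper":0}
    - {"slide":[0.02,0,-0.18],"delta_rot":[0,0,0],"gripper":0}
    - {"slide":[0.02,0,-0.18],"delta_rot":[0,0,0],"gripper":0}

```text
clock: 13.6
tcp_pos: [618.0, -181.4, 229.3]
tool_rot: [-2.14, -2.288, -0.017]
force: [0.7, -0.5, 0.3]
opening: 0.0
```

>>> carry_out:
  plan:
    - {"slide":[0.06,0,0],"delta_rot":[0,0,0],"gripper":0}
    - {"slide":[0.12,0,0],"delta_rot":[0,0,0],"gripper":0}
    - {"slide":[0.18,0,0],"delta_rot":[0,0,0],"gripper":0}
    - {"slide":[0.24,0,0],"delta_rot":[0,0,0],"gripper":0}
    - {"slide":[0.3,0,0],"delta_rot":[0,0,0],"gripper":0}
    - {"slide":[0.35,0,0],"delta_rot":[0,0,0],"gripper":0}
    - {"slide":[0.4,0,0],"delta_rot":[0,0,0],"gripper":0}
    - {"slide":[0.4,0,0],"delta_rot":[0,0,0],"gripper":0}
    - {"slide":[0.4,0,0],"delta_rot":[0,0,0],"gripper":0}

```text
clock: 14.72
tcp_pos: [590.6, 216.7, 233.0]
tool_rot: [-2.139, -2.287, -0.012]
force: [-0.5, -0.1, 0.1]
opening: -0.002
```

```bash
python3 - <<'E'
from h import *
i=robot.grab_frame("side")[:,:,::-1]; cv2.imwrite("pics/side_end.png",i)
im=i[200:320,320:440]; a=cv2.resize(im,(480,480),interpolation=cv2.INTER_CUBIC)
i=robot.grab_frame("top")[:,:,::-1]; cv2.imwrite("pics/top_end.png",i)
im=i[155:240,245:420]; cv2.imwrite("pics/t16.png",cv2.resize(im,None,fx=4.5,fy=4.5,interpolation=cv2.INTER_CUBIC))
cv2.imwrite("pics/s16.png",a)
s=robot.observe();print(s["tcp_pos"],s["force"],s["clock"],np.abs(s["dq"]).max())
E
```

```text
[591.0974 215.9765 233.8372] [-0.0063  0.3362 -0.5308] 14.825 0.008626373209067497
```

View pics/s16.png

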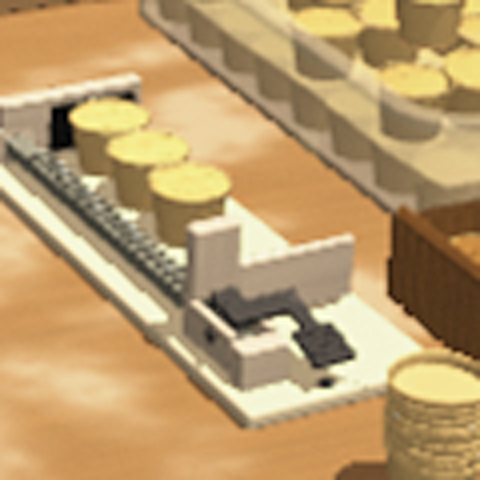

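View pics/t16.png

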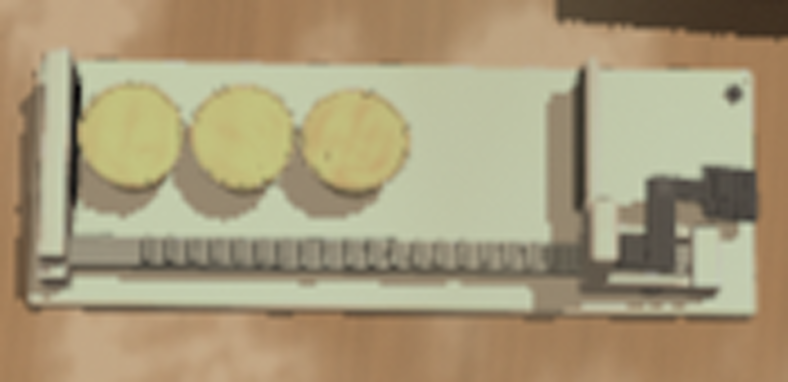

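View pics/top_end.png

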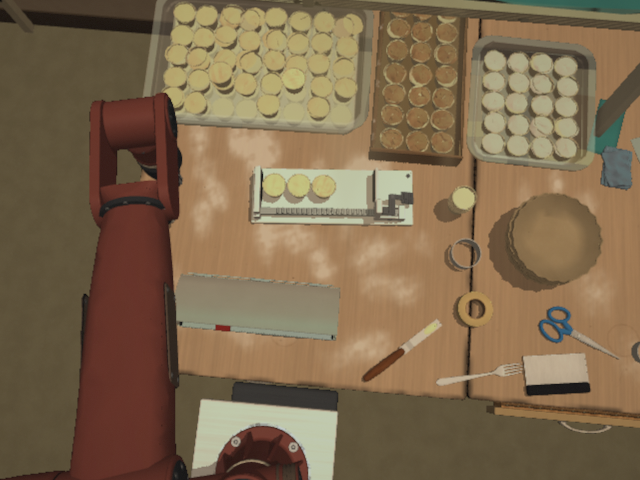

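```bash
python3 - <<'E'
from h import *
T=lambda u,v:(245+(u+.5)/4.5-.5,155+(v+.5)/4.5-.5)
a=ray("top",T(434,229),93);b=ray("top",T(603,231),93);print(b-a,np.linalg.norm(b-a))
a=ray("top",T(430,130),60);b=ray("top",T(591,130),60);print(np.linalg.norm(b-a))
robot.close_job()
E
```

```text
[  6.6758 -86.6304   0.    ] 86.8872376698838
85.52591414086497
the job is handed in; nothing more can be done
```

The clamp is open: the release tab is fully down and the sliding jaw is back against the end post. I handed the job in at about 15 s of the 38 s limit.

- **Release tab:** I pressed it with shut fingers until the force rose to about 22 N with almost no further travel. After lifting off, the tab stayed down, about 12 mm lower in the side view.
- **Jaw:** I pushed the push block towards the end post until the force reached 20 N and nothing moved. The pictures show the carriage touching the post.
- **Everything else:** In the last pictures the three cups are at the same pixels as before. The ring cutter, tape and cup sleeve look unmoved. The arm hid the kitchen timer in the final top view, so I did not recheck it. The last lift and sideways move, which ended on the timer's side, showed no contact force.

Two checks disagreed:
- **Jaw travel:** By eye from the top picture the jaw moved about 86 to 87 mm, against the nominal 90. A start of up to 4 mm open plus roughly 2 mm of pixel error would explain this. The force and the visible contact both say it is on the stop.
- **Fingertip height:** The fingertips were really about 35 to 40 mm higher than the reported tool position and the 19 mm tip length imply. I worked from force and pictures instead.

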